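Free a heatsink from the step vise and stand it between the transformer covers

TASK

Slide the vise jaw fully open by its upright lug and leave it open, then lift the finished heatsink out and stand it down, released, on the cork mat. Then take it again another way, as the covers leave no room for fingers at the fin ends, and stand it on the amplifier chassis in the gap between the two tall transformer covers, wholly within the gap, upright and square, with its projecting foot towards the front of the chassis. Set it down without dropping it, and do not disturb the glass tubes or the loose knob.

Things in the scene. Friction and masses are not known exactly. Their poses are not given: they have to be found in the camera images.
- vise_seat (a point): Fixed steel vise, bed 237 (x) x 84 (y) x 20 mm high. Point on the bed's top under the heatsink's fin pack at the start (heatsink up to 5 mm off along y). x points from sliding to fixed jaw, z up. Fixed jaw: face 24.5 mm to +x of this point, 30 thick, 84 wide, 80 mm above the bed, level with the heatsink's top; the fin face lies against it, no room for a finger. Beside it only 8 mm bolt ears.
- jaw (a joint): Sliding jaw of the vise: 0 = closed, grows as it slides to the vise's -x, 0.050 m = fully open at its stop; starts at 0 to 0.003. It takes about 3 N to slide and stays where it is left. A step on the jaw (its top 55 mm above the desk) reaches over the heatsink's foot, so the heatsink cannot be lifted until the jaw is opened.
- jaw_lug (a point): Black upright lug on the sliding jaw, to move it by: 16 (vise x) x 26 (vise y) mm, standing 52 mm out of the jaw's top, its own top 107 mm above the desk. Point on its centre line 90 mm above the desk; moves with the jaw. Axes of the vise. Closed, it is 71 mm clear of the heatsink's fins at its centre line.
- heatsink_mid (a point): Plain aluminium heatsink (0.3 to 0.6 kg), upright in the vise with the vise's axes. Point at the fin pack's centre, 40 mm above the underside. Fin pack 48 (x) x 60 (y) x 80 mm high: broad outer fin faces look to +x and -x, 48 mm apart; fin ends, with a flat spine 18 mm wide in the middle, look to +y and -y, 60 mm apart. z up.
- heatsink_foot (a point): The heatsink's foot: a flat flange 8 mm thick, 60 mm wide (y), projecting 14 mm from the fin pack's -x face at the bottom. Point on its top, 31 mm to -x of the fin pack's centre, 8 mm above the underside. In the vise it is under the sliding jaw's step.
- mat (a point): Square cork mat fixed on the desk, 110 x 110 x 5 mm. Point at the centre of its top.
- bay (a point): Middle of the gap between the transformer covers, on top of the fixed chassis (190 along x, 170 along y, top 30 mm above the desk). -x is its front, with two round black valve sockets (6 mm high, 58 mm to either side). Black covers at +y and -y, each 90 (x) x 44 (y) x 84 mm high; the gap is 72 wide (y), 90 long (x), open front and back. No room for fingers between heatsink and covers.
- tube_a: Squat glass output tube standing on the desk, 46 mm across, 88 mm high, loose; leave alone. Origin under its base.
- tube_b: The other glass output tube, the same; leave alone.
- knob: Chrome volume knob, 60 mm across, 28 mm high, loose on the desk; leave alone. Origin under its base.
Not all that is in view belongs to the job. Leave any green look-alike of the part that bears heatsink_mid alone.

How it is judged:
By the outcome, as a careful person would: the job done as asked, in the order asked, and still so for the second after the job is handed in, with the robot touching nothing.
It also fails if it takes over 72 s, if anything falls off the work surface, if the arm or the gripper's body presses on something with over 40 N, if the wrist force passes 120 N, or if a joint passes its speed limit or range.

ROBOT

A 6-joint arm with a two-finger parallel gripper is mounted at the origin on the work surface. World frame = base frame: x ahead of the robot, y to its left, z up, the work surface at z = 0. Lengths are in mm, angles in degrees, forces in N, time in s.
With the tool pointing down it reaches from about 300 to 850 mm from the base axis. Payload 4.2 kg.
Tool frame: the origin (TCP) lies between the finger pads; the fingertips stand 11 mm ahead of it and the grasp point (between the pads) lies 8 mm behind it (env.tips_ahead is the distance from the TCP to the fingertips, in mm); z points along the fingers, y is the line along which they close (so a half turn about z gives the same grasp; the last joint's range is limited). The gripper opens to 91 mm and grips with 3 to 60 N. Pads are 32 mm wide; open, the fingers measure 118 mm over their backs; the gripper's body (76 mm by 178 mm) begins 60 mm behind the grasp point.
Start: joints at [75.573, 18.312, 89.639, -0, 72.044, -1.146], TCP at [132.095, 559.636, 224.976] pointing down, gripper open.
Joint ranges: [-177.97, 177.97], [-48.28, 115.42], [12.27, 149.76], [-77.06, 257.06], [2.81, 150.46], [-146.56, 146.56]. Speed limits (degrees/s): [147.25, 147.25, 180, 180, 180, 180].

INTERFACE

Orientations are given as [roll, pitch, yaw] about the fixed x, y, z axes, in that order (R = Rz(yaw) Ry(pitch) Rx(roll)).
In Python, from workcell import env, cams gives the robot as it stands.
- The arm moves only by the tool step_arm, never from a script. Its arguments are lists of equal length, an entry for each row: "linear": the shift along the tool's x, y, z in units of 30 cm (1.0 is 30 cm), a list of three; "turn": the turn about the tool's z in units of 360 degrees (1.0 is 360 degrees). In form: {"linear": [[tx, ty, tz], ...], "turn": [turn, ...]}. A call has 1 to 20 rows; each row is the pose to reach, as a shift and turn from the pose commanded when the call began, along the tool's axes at that moment, turning the shorter way round; what a row does not reach only later rows make up. A row lasts 1/8 s, in which the tool goes at most 62.5 mm and 10.7 degrees, less where a joint would pass 70% of its speed; a pose out of reach is approached as far as the arm can. A call with a number of a shift or a turn outside -1 to 1 is refused whole. A call with a gripper value outside its range is refused whole. "fingers" is the closure, from -1 (fully open) to 1 (shut), so that 0 is half open, set as the call begins (left out, the last holds). The fingers move at their own pace and stop on an object; "force" is the grip in N (left out, the last holds). Time passes only in rows, so rows that repeat a pose let the fingers close. It gives the time, the measured TCP pose, the force, the opening and the grip force at its end, in the units of the state.
- env.state(): the state, without advancing time (a new reading comes with each control period).
- cams.grab_frame(name): name is "scene" or "top" or "wrist"; returns a dict with "color" (480x640x3 uint8, blue, green, red), "fx", "fy", "cx", "cy" (pixels), "dist" ([k1, k2, p1, p2, k3] as OpenCV has them; the pictures are not rectified), "extrinsics" (4x4, takes a point from camera to world coordinates); the wrist camera has in their place "tool_from_camera" (4x4, takes a point from camera to tool coordinates, whose origin is the TCP and whose axes are the flange's). Camera axes: x right, y down, z forward; pixel columns grow to the right and rows downward; lengths in mm; the calibration is good to about 2 mm. A picture is of the moment at which its call begins: read the wrist's pose just before it. There is no depth.
- env.job_done(): hands the job in; it is judged then, once.
The state is a dict: "time_s": time; "qpos": joint angles; "qvel": joint speeds; "effort": joint torques, N m; "ee_pos": TCP position; "ee_rot": TCP orientation; "force": force on the tool from outside, world axes, zero at the start; "torque": the same for the moment, N m; "gripper_width": finger opening in mm; "gripper_force": force on a finger pad.
Only numpy, scipy, OpenCV 4.12 (cv2) and the standard library are available. Lean on these libraries where they do the work, as an engineer would, in place of code of your own. Each camera call takes 0.05 s, during which the arm holds its last target. There are 200 camera calls.

## Working session

There is one attempt and no reset: what is moved stays moved. The work goes in short steps, Python scripts to look and compute and a tool call to move; the robot and the scene stay as the last step left them, time stands still between calls to the robot, and variables do not carry over. Pictures are saved under pics/ and viewed, at most 10 in all, crops included, and the job is handed in when it is done.

Besides the shell and the picture viewer there is one more tool, called as name(argument=value, ...), one argument or row to a line, values as JSON. step_arm: Moves the arm, as the interface text tells. Its arguments: {"type":"object","properties":{"linear":{"type":"array"},"turn":{"type":"array"},"fingers":{"type":"number"},"force":{"type":"number"}},"required":["linear","turn"]}

```bash
ls; mkdir -p pics
python3 - <<'E'
from workcell import env,cams
import cv2,numpy as np
print(env.state())
for n in("scene","top"):
    f=cams.grab_frame(n); cv2.imwrite(f"pics/{n}0.png",f["color"])
    print(n,f["fx"],f["dist"],np.round(f["extrinsics"],3).tolist())
E
```

```text
pics
{'time_s': 0.0, 'qpos': array([ 7.55724451e+01,  1.83529463e+01,  8.97066694e+01,  6.41775935e-05,
        7.20430061e+01, -1.14464459e+00]), 'qvel': array([-0.07960555,  0.01629628, -0.02156116, -0.0342561 ,  0.05730548,
        0.04246281]), 'effort': array([-6.46136250e-04, -4.12449074e+01, -2.31977373e+01,  7.24931387e-02,
        4.57885384e-02, -1.95845582e-04]), 'ee_pos': array([131.9779738 , 559.1531919 , 224.10539048]), 'ee_rot': array([-1.79897400e+02, -2.11102387e-03,  1.66717068e+02]), 'force': array([ 0.08700194, -0.73260982, -0.10327841]), 'torque': array([0.00638924, 0.00174724, 0.06276024]), 'gripper_force': 0.0, 'gripper_width': 91.20131646355678}
scene 543.8825505532197 [0.01102377 0.         0.         0.         0.        ] [[0.09, 0.596, -0.798, 1636.419], [0.996, -0.059, 0.069, -56.616], [-0.006, -0.801, -0.599, 874.343], [0.0, 0.0, 0.0, 1.0]]
top 601.8565665796191 [-0.18452189  0.          0.          0.          0.        ] [[-0.012, -0.991, 0.132, 425.61], [-1.0, 0.012, -0.001, 19.987], [-0.0, -0.132, -0.991, 1428.902], [0.0, 0.0, 0.0, 1.0]]
```

View pics/top0.png

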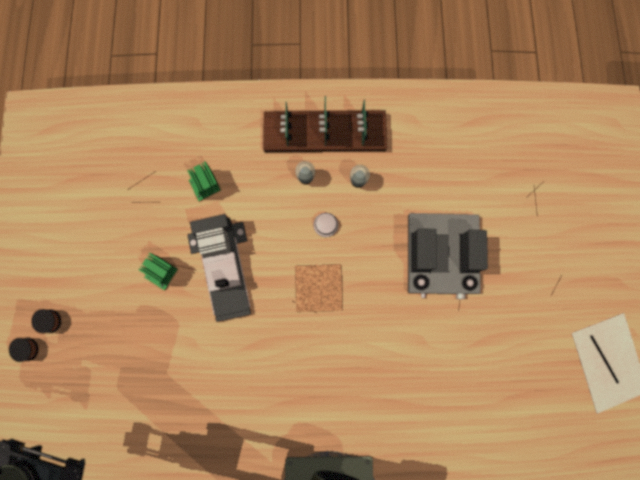

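View pics/scene0.png

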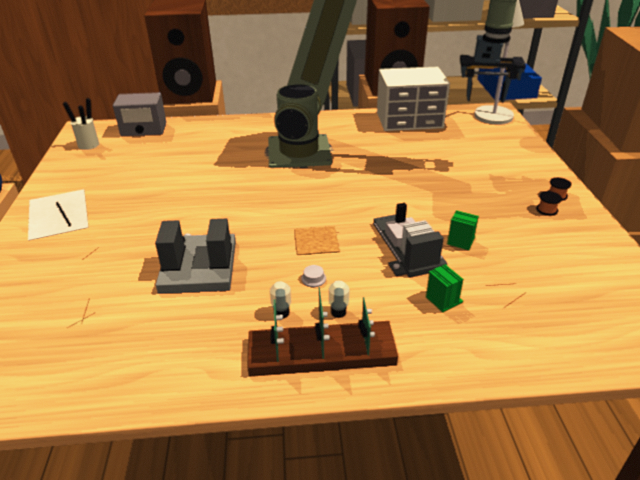

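The top view shows the vise around (218,268) with the fixed jaw at the top, its black lug at (222,283), and the heatsink at (212,240). The mat is at (319,288), the chassis at (446,253) with its sockets (front) facing the robot, the knob at (326,224), and the tubes at (305,172) and (359,176). The green blocks are decoys.

```bash
cat > h.py <<'E'
from workcell import env,cams
import cv2,numpy as np
from scipy.spatial.transform import Rotation as R
def K(f): return np.array([[f["fx"],0,f["cx"]],[0,f["fy"],f["cy"]],[0,0,1]])
def grab(n,name=None):
    s=env.state(); f=cams.grab_frame(n)
    if n=="wrist":
        T=np.eye(4);T[:3,:3]=R.from_euler("xyz",s["ee_rot"],degrees=True).as_matrix();T[:3,3]=s["ee_pos"]
        f["extrinsics"]=T@f["tool_from_camera"]
    if name: cv2.imwrite(f"pics/{name}.png",f["color"]); np.save(f"pics/{name}.npy",{k:v for k,v in f.items()},allow_pickle=True)
    return f
def load(name): return np.load(f"pics/{name}.npy",allow_pickle=True).item()
def ray(f,px,z):
    "pixels -> world points on plane height z"
    u=cv2.undistortPoints(np.array(px,float).reshape(-1,1,2),K(f),np.array(f["dist"],float)).reshape(-1,2)
    E=np.array(f["extrinsics"]); d=np.c_[u,np.ones(len(u))]@E[:3,:3].T; o=E[:3,3]
    return o+d*((z-o[2])/d[:,2])[:,None]
def proj(f,P):
    E=np.linalg.inv(f["extrinsics"])
    return cv2.projectPoints(np.array(P,float).reshape(-1,1,3),E[:3,:3],E[:3,3],K(f),np.array(f["dist"],float))[0].reshape(-1,2)
def to_tool(P,yaw=None):
    "world xyz shift (mm) from current pose to P -> step_arm units"
    s=env.state(); M=R.from_euler("xyz",[180,0,s["ee_rot"][2]],degrees=True).as_matrix()
    return np.round(M.T@(np.array(P)-s["ee_pos"])/300,4)
E
python3 - <<'E'
from h import *
f=grab("top","t1")
for n,p,z in [("lug",(222,282),107),("hs",(211,239),100),("fixjaw",(210,224),100),("mat",(319,288),5),("chassis",(446,253),30),("covA",(424,250),114),("covB",(473,250),114),("sockL",(421,282),36),("sockR",(470,282),36),("knob",(326,224),28),("tA",(305,172),60),("tB",(359,176),60)]:
    print(n,np.round(ray(f,[p],z)[0]))
w=grab("wrist"); print(np.round(w["tool_from_camera"],3).tolist(),w["fx"])
print(to_tool([500,200,300]))
E
```

```text
lug [511. 232. 107.]
hs [608. 259. 100.]
fixjaw [642. 262. 100.]
mat [501.  18.   5.]
chassis [ 578. -282.   30.]
covA [ 576. -215.  114.]
covB [ 575. -326.  114.]
sockL [ 510. -220.   36.]
sockR [ 508. -336.   36.]
knob [651.  -0.  28.]
tA [769.  48.  60.]
tB [758. -78.  60.]
[[0.0, -0.969, -0.247, 68.104], [1.0, 0.0, 0.0, -0.003], [-0.0, -0.247, 0.969, -159.006], [0.0, 0.0, 0.0, 1.0]] 378.3465105306176
[-1.4689 -0.884  -0.2518]
```

step_arm(
  linear=[
    [-0.785,-0.361,-0.15],
    [-0.785,-0.361,-0.15],
    [-0.785,-0.361,-0.15],
    [-0.785,-0.361,-0.15],
    [-0.785,-0.361,-0.15],
  ],
  turn=[0,0,0,0,0],
)

```text
time_s: 0.82
ee_pos: [338.8, 398.2, 270.6]
ee_rot: [179.9, 0.1, 166.5]
force: [0.1, 0.2, 0.1]
gripper_width: 91.6
gripper_force: 0.0
```

step_arm(
  linear=[
    [-0.785,-0.361,0],
    [-0.785,-0.361,0],
    [-0.785,-0.361,0],
    [-0.785,-0.361,0],
    [-0.785,-0.361,0],
    [-0.785,-0.361,0],
    [-0.785,-0.361,0],
  ],
  turn=[-0.08,-0.08,-0.08,-0.08,-0.08,-0.08,-0.08],
)

```text
time_s: 1.7
ee_pos: [539.4, 242.0, 269.8]
ee_rot: [179.9, -0.1, -164.4]
force: [-0.4, 0.4, 0.3]
gripper_width: 91.3
gripper_force: 0.0
```

Run:
```python
from h import *
s=env.state();print(s["time_s"],s["ee_pos"],s["ee_rot"],s["qpos"])
grab("wrist","w1")
```

```text
1.7 [539.38286409 241.96439401 269.84538098] [ 1.79945940e+02 -5.56683132e-02 -1.64393279e+02] [ 2.30127272e+01  1.84737444e+01  8.29221268e+01  6.19969120e-02
  7.86523708e+01 -8.26061913e+01]
```

View pics/w1.png

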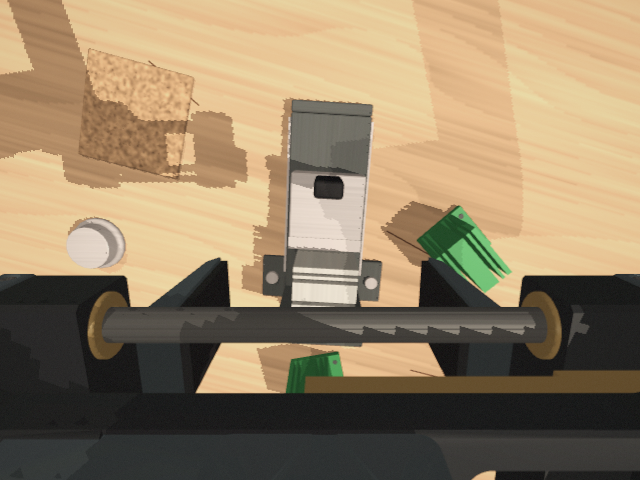

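The wrist view shows the lug at (328,188), the vise bed end at (291,105)–(372,108), and the jaw and bed running down the image. The mat corners are at (89,49), (194,77), (178,178) and (79,154). The heatsink top is partly behind the gripper bar at about (325,290).

Run:
```python
from h import *
f=load("w1");g=cv2.cvtColor(f["color"],6)
m=(g[160:215,300:350]<35).astype(np.uint8)
c=max(cv2.findContours(m,0,2)[0],key=cv2.contourArea); (cc,sz,an)=cv2.minAreaRect(c); 
b=cv2.boxPoints((cc,sz,an))+[300,160]
print(b,cv2.contourArea(c)); 
# lug: top at 107; far edge (image bottom side) may show side faces
for z in(107,): W=ray(f,b,z);print(np.round(W,1))
print("mat",np.round(ray(f,[(89,49),(194,77),(178,178),(79,154)],5),1))
print("bed end",np.round(ray(f,[(291,112),(372,116)],20),1))
for y in (120,140,160,180,200,220,240): print(y,g[y,278:298:2].tolist(),g[y,352:378:2].tolist())
for n in("lug",): print([int(v) for v in g[165:215,328]])
```

```text
[[315. 176.]
 [342. 176.]
 [342. 182.]
 [315. 182.]] 118.5
[[500.8 222.9 107. ]
 [494.7 244.8 107. ]
 [499.5 246.2 107. ]
 [505.6 224.2 107. ]]
mat [[447.4 -34.2   5. ]
 [444.8  74.5   5. ]
 [552.3  77.1   5. ]
 [555.8 -31.8   5. ]]
bed end [[452.  182.   20. ]
 [433.3 263.3  20. ]]
120 [205, 205, 185, 142, 141, 174, 138, 102, 111, 113] [113, 111, 111, 111, 112, 112, 112, 113, 113, 109, 177, 206, 204]
140 [208, 210, 150, 151, 151, 178, 116, 113, 111, 110] [105, 104, 100, 107, 99, 98, 99, 100, 98, 172, 196, 201, 201]
160 [143, 144, 146, 147, 151, 155, 67, 71, 71, 109] [98, 99, 100, 100, 98, 99, 100, 99, 166, 202, 192, 191, 192]
180 [135, 136, 136, 135, 142, 135, 92, 153, 157, 157] [208, 208, 208, 208, 208, 208, 207, 144, 204, 191, 190, 190, 190]
200 [147, 148, 148, 147, 154, 89, 142, 216, 215, 216] [205, 205, 206, 206, 206, 204, 144, 206, 184, 185, 185, 186, 187]
220 [148, 147, 148, 149, 146, 68, 196, 219, 218, 219] [204, 204, 204, 205, 205, 158, 210, 202, 202, 202, 198, 195, 192]
240 [147, 146, 145, 148, 136, 172, 220, 220, 220, 220] [201, 194, 187, 189, 158, 197, 198, 199, 199, 200, 200, 201, 200]
[110, 89, 68, 69, 70, 69, 75, 110, 116, 127, 137, 20, 14, 18, 19, 17, 28, 34, 44, 47, 49, 48, 49, 49, 49, 48, 45, 46, 46, 47, 49, 45, 33, 70, 171, 200, 202, 201, 203, 203, 202, 203, 202, 203, 204, 205, 205, 204, 204, 205]
```

Run:
```python
from h import *
f=load("w1");g=cv2.cvtColor(f["color"],6)
m=(g[165:210,305:352]<62).astype(np.uint8)
c=max(cv2.findContours(m,0,2)[0],key=cv2.contourArea); b=cv2.boundingRect(c); print(b[0]+305,b[1]+165,b[2],b[3])
print([int(v) for v in g[190,306:352]])
L=ray(f,[(315,182),(343.5,182),(315,198),(343.5,198),(329,190)],107);print("lug",np.round(L,1))
J=ray(f,[(291,180),(287.3,240),(366,180),(359.8,240)],55);print("jaw edges",np.round(J,1))
d=J[1]-J[0];print(np.degrees(np.arctan2(d[1],d[0])));d=J[3]-J[2];print(np.degrees(np.arctan2(d[1],d[0])),J[2]-J[0])
# fine bed edges
P=ray(f,[(290.5,120),(289,140),(371,120),(369,140)],20);print(np.round(P,1))
```

```text
314 176 29 23
[219, 219, 219, 220, 220, 222, 221, 191, 29, 35, 41, 49, 48, 47, 46, 51, 51, 50, 51, 54, 52, 51, 48, 47, 49, 48, 49, 51, 52, 50, 51, 52, 51, 52, 48, 47, 38, 128, 191, 208, 208, 208, 208, 207, 207, 207]
lug [[505.6 224.2 107. ]
 [499.2 247.4 107. ]
 [518.7 227.8 107. ]
 [512.2 251.2 107. ]
 [508.9 237.5 107. ]]
jaw edges [[515.2 201.3  55. ]
 [575.  212.7  55. ]
 [495.4 272.   55. ]
 [555.1 283.9  55. ]]
10.848701100873683
11.228404259231322 [-19.7998482   70.78377076   0.        ]
[[459.7 183.5  20. ]
 [479.5 186.9  20. ]
 [437.3 263.5  20. ]
 [457.  267.4  20. ]]
```

step_arm(
  linear=[
    [0.1,0.013,0.2],
    [0.1,0.013,0.4],
    [0.1,0.013,0.6],
    [0.1,0.013,0.62],
    [0.1,0.013,0.62],
  ],
  turn=[0.0095,0.0095,0.0095,0.0095,0.0095],
)

```text
time_s: 2.38
ee_pos: [511.5, 237.6, 85.5]
ee_rot: [180.0, 0.1, -167.8]
force: [-0.0, -0.4, 0.9]
gripper_width: 91.2
gripper_force: 0.0
```

step_arm(
  linear=[
    [0,0,0],
    [0,0,0],
    [0,0,0],
    [0,0,0],
    [0,0,0],
    [0,0,0],
    [0,0,0],
    [0,0,0],
  ],
  turn=[0,0,0,0,0,0,0,0],
  fingers=1,
  force=25,
)

```text
time_s: 3.38
ee_pos: [510.5, 237.6, 83.8]
ee_rot: [179.9, -0.0, -167.9]
force: [-0.9, 5.2, -1.0]
gripper_width: 26.0
gripper_force: 25.0
```

step_arm(
  linear=[
    [0.03,0,0],
    [0.06,0,0],
    [0.09,0,0],
    [0.12,0,0],
    [0.14,0,0],
    [0.155,0,0],
    [0.165,0,0],
    [0.172,0,0],
    [0.176,0,0],
    [0.176,0,0],
    [0.176,0,0],
  ],
  turn=[0,0,0,0,0,0,0,0,0,0,0],
)

```text
time_s: 4.75
ee_pos: [463.2, 227.3, 83.9]
ee_rot: [179.9, 0.5, -167.9]
force: [9.1, 6.8, -10.4]
gripper_width: 25.8
gripper_force: 25.0
```

step_arm(
  linear=[
    [0.01,0,0],
    [0.015,0,0],
    [0.015,0,0],
    [0.015,0,0],
  ],
  turn=[0,0,0,0],
)

```text
time_s: 5.25
ee_pos: [463.0, 227.3, 84.1]
ee_rot: [179.9, 1.0, -167.9]
force: [18.1, 6.3, -18.1]
gripper_width: 25.7
gripper_force: 25.0
```

step_arm(
  linear=[
    [-0.01,0,0],
    [-0.018,0,0],
    [-0.018,0,0],
  ],
  turn=[0,0,0],
)

```text
time_s: 5.62
ee_pos: [462.9, 227.3, 84.1]
ee_rot: [179.9, 0.4, -167.9]
force: [4.0, 5.5, -6.7]
gripper_width: 25.8
gripper_force: 25.0
```

step_arm(
  linear=[
    [0,0,0],
    [0,0,0],
    [0,0,0],
    [0,0,0],
    [0,0,0],
    [0,0,-0.2],
    [0,0,-0.4],
    [0,0,-0.62],
    [-0.2,0,-0.62],
    [-0.4,0,-0.62],
    [-0.6,0,-0.62],
    [-0.64,0,-0.62],
    [-0.64,0,-0.62],
    [-0.64,0,-0.62],
  ],
  turn=[0,0,0,0,0,0,0,0,0,0,0,0,0,0],
  fingers=-1,
)

```text
time_s: 7.38
ee_pos: [646.4, 265.5, 270.6]
ee_rot: [180.0, -0.0, -167.9]
force: [-0.4, 0.3, 0.1]
gripper_width: 91.5
gripper_force: 0.0
```

Run:
```python
from h import *
s=env.state();print(s["time_s"],s["ee_pos"],s["ee_rot"],s["qpos"])
f=grab("wrist","w2"); cv2.imwrite("pics/w2c.png",cv2.resize(f["color"][0:300,200:460],None,fx=2,fy=2))
```

```text
7.375 [646.43263441 265.53538383 270.59314279] [ 1.79992830e+02 -2.43447981e-02 -1.67882767e+02] [ 2.13834112e+01  2.88909599e+01  6.63506398e+01  1.10423692e-02
  8.47812729e+01 -8.07348270e+01]
```

View pics/w2c.png

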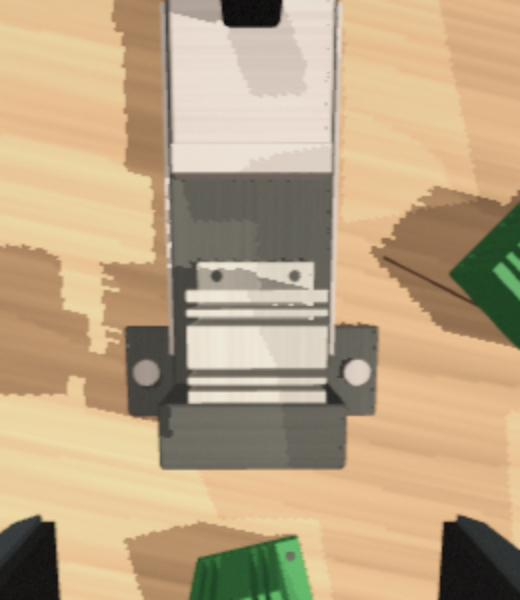

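The close-up shows the jaw open, with its step at crop row 173, well clear of the foot at rows 262–290. The heatsink top spans crop (186–328, 290–403), the fixed jaw is behind it at rows 405–468, and everything is square to the image.

Run:
```python
from h import *
f=load("w2")
P=np.array([(186,290),(328.5,290),(327,403),(187.5,403)])/2+[200,0]
W=ray(f,P,100);c=W.mean(0);print(np.round(W,1),c)
for a,b in((0,1),(3,2),(0,3),(1,2)):
    d=W[b]-W[a];print(np.linalg.norm(d),np.degrees(np.arctan2(d[1],d[0])))
J=ray(f,np.array([(161,405),(344,405),(345,468),(161,468)])/2+[200,0],100);print(np.round(J,1),J.mean(0))
print(to_tool([c[0],c[1],75]))
```

```text
[[586.1 225.3 100. ]
 [573.4 284.2 100. ]
 [620.2 294.8 100. ]
 [633.1 235.1 100. ]] [603.21238308 259.8520464  100.        ]
60.199754430431206 102.14293245926494
61.10815404460234 102.1414945601874
48.00576722654245 11.769119105510676
48.00996869828524 12.85326966451006
[[636.4 223.9 100. ]
 [619.5 302.3 100. ]
 [647.  309.6 100. ]
 [664.3 229.1 100. ]] [641.80344897 266.23552306 100.        ]
[0.1448 0.0115 0.6531]
```

step_arm(
  linear=[
    [0.145,0.0115,0.1],
    [0.145,0.0115,0.3],
    [0.145,0.0115,0.5],
    [0.145,0.0115,0.65],
    [0.145,0.0115,0.7],
    [0.145,0.0115,0.7],
  ],
  turn=[0,0,0,0,0,0],
)

```text
time_s: 8.18
ee_pos: [604.3, 260.1, 60.6]
ee_rot: [180.0, 0.0, -167.9]
force: [0.3, 0.7, 0.2]
gripper_width: 91.1
gripper_force: 0.0
```

step_arm(
  linear=[
    [0,0,0],
    [0,0,0],
    [0,0,0],
    [0,0,0],
    [0,0,0],
    [0,0,0],
    [0,0,0],
  ],
  turn=[0,0,0,0,0,0,0],
  fingers=1,
  force=40,
)

```text
time_s: 9.05
ee_pos: [604.9, 260.2, 60.8]
ee_rot: [180.0, 0.1, -167.9]
force: [-0.4, -0.5, 4.7]
gripper_width: 59.8
gripper_force: 40.0
```

step_arm(
  linear=[
    [0.003,0,-0.02],
    [0.006,0,-0.05],
    [0.01,0,-0.1],
    [0.01,0,-0.2],
    [0.01,0,-0.3],
    [0.01,0,-0.4],
    [0.01,0,-0.45],
    [0.01,0,-0.45],
  ],
  turn=[0,0,0,0,0,0,0,0],
)

```text
time_s: 10.05
ee_pos: [602.0, 259.5, 196.2]
ee_rot: [180.0, 0.1, -167.9]
force: [-0.2, 0.3, -4.8]
gripper_width: 59.7
gripper_force: 40.0
```

step_arm(
  linear=[
    [0.08,-0.12,0],
    [0.17,-0.25,0],
    [0.25,-0.38,0],
    [0.34,-0.5,0],
    [0.41,-0.62,0],
    [0.46,-0.68,0],
    [0.475,-0.708,0],
    [0.475,-0.708,0],
    [0.475,-0.708,0],
  ],
  turn=[0.004,0.009,0.014,0.019,0.024,0.03,0.0336,0.0336,0.0336],
)

```text
time_s: 11.18
ee_pos: [507.2, 22.6, 194.7]
ee_rot: [180.0, -0.0, -179.9]
force: [-0.1, 0.3, -4.8]
gripper_width: 60.1
gripper_force: 40.0
```

Run:
```python
from h import *
s=env.state();print(s["time_s"],s["ee_pos"],s["ee_rot"],s["force"],s["gripper_width"])
f=grab("wrist","w3"); grab("scene","s3");cv2.imwrite("pics/w3c.png",f["color"][:330])
```

```text
11.175 [507.21497516  22.57470315 194.65598059] [ 1.79967762e+02 -1.55836846e-03 -1.79941000e+02] [-0.11917538  0.27827642 -4.80610025] 60.07558138652659
```

View pics/w3c.png

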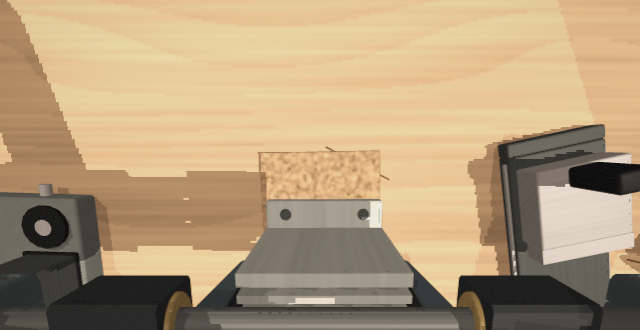

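The heatsink is held square over the mat: its foot is at (267–382, 200–228) and the mat edge is visible beyond it at rows 150–200. Lowering it now.

step_arm(
  linear=[
    [0,0,0.1],
    [0,0,0.25],
    [0,0,0.38],
    [0,0,0.46],
    [0,0,0.482],
    [0,0,0.49],
    [0,0,0.494],
    [0,0,0.497],
    [0,0,0.499],
    [0,0,0.499],
  ],
  turn=[0,0,0,0,0,0,0,0,0,0],
)

```text
time_s: 12.52
ee_pos: [507.2, 21.8, 45.8]
ee_rot: [180.0, 0.1, 180.0]
force: [-0.3, 0.0, -0.5]
gripper_width: 60.1
gripper_force: 40.0
```

step_arm(
  linear=[
    [0,0,0],
    [0,0,0],
    [0,0,0],
    [0,0,0],
    [0,0,-0.05],
    [0,0,-0.2],
    [0,0,-0.4],
    [0,0,-0.6],
    [0,0,-0.8],
    [0,-0.1,-0.8],
    [0,-0.2,-0.8],
    [0,-0.2,-0.8],
    [0,-0.2,-0.8],
    [0,-0.2,-0.8],
    [0,-0.2,-0.8],
    [0,-0.2,-0.8],
    [0,-0.2,-0.8],
    [0,-0.2,-0.8],
  ],
  turn=[0,0,0,0,0,0,0,0,0.029,0.058,0.087,0.116,0.145,0.174,0.203,0.232,0.25,0.25],
  fingers=-1,
)

```text
time_s: 14.78
ee_pos: [506.6, -38.2, 286.2]
ee_rot: [179.9, 0.0, 90.1]
force: [0.4, 0.5, 0.0]
gripper_width: 91.2
gripper_force: 0.0
```

step_arm(
  linear=[
    [-0.19,0.05,0],
    [-0.38,0.1,0],
    [-0.57,0.15,0],
    [-0.76,0.2,0],
    [-0.9,0.233,0],
    [-0.94,0.233,0],
    [-0.94,0.233,0],
    [-0.94,0.233,0],
  ],
  turn=[0,0,0,0,0,0,0,0],
)

```text
time_s: 15.78
ee_pos: [576.6, -318.7, 285.8]
ee_rot: [180.0, -0.0, 90.1]
force: [-0.5, 0.9, -0.0]
gripper_width: 91.0
gripper_force: 0.0
```

Run:
```python
from h import *
s=env.state();print(s["time_s"],s["ee_pos"],s["ee_rot"],s["qpos"])
f=grab("wrist","w4"); grab("top","t4"); grab("scene","s4");cv2.imwrite("pics/w4c.png",f["color"][:330])
```

```text
15.775 [ 576.5573124  -318.72669575  285.75482323] [ 1.79982502e+02 -3.41496808e-02  9.00991127e+01] [-2.99533675e+01  2.46146625e+01  7.12818789e+01  3.85251942e-02
  8.41054165e+01 -3.00564320e+01]
```

View pics/w4c.png

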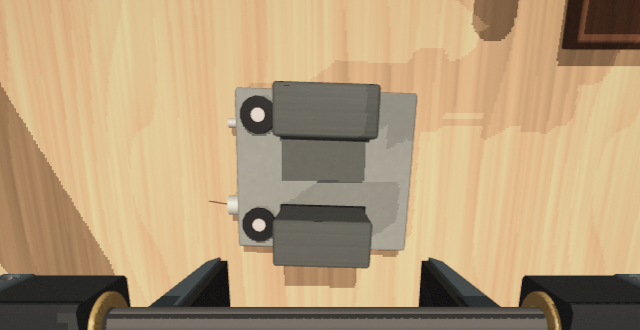

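The view shows the chassis at corners (237,88), (416,94), (405,249) and (240,246), with sockets at (258,115) and (259,225) on the front (robot) side. The cover tops span rows 82–137 and 220–267, with the gap between them.

Run:
```python
from h import *
f=load("w4");g=cv2.cvtColor(f["color"],6).astype(float)
for x in (285,320,355): print(x,[int(v) for v in g[128:146,x]],[int(v) for v in g[200:226,x]])
for y in (95,110,125,235,255): print(y,[int(v) for v in g[y,266:282]],[int(v) for v in g[y,362:386]])
q=lambda P,z:np.round(ray(f,P,z),1)
U=q([(274,136),(378,138.5),(273,82),(380,85)],114);L=q([(274,219.5),(371,221.5),(273,265),(368,268)],114)
print("U",U[:,:2].tolist(),"L",L[:,:2].tolist())
C=q([(237,88),(416,94),(405,249),(240,246)],30);print(C[:,:2].tolist(),C.mean(0))
S=q([(258,115),(259,225)],36);print("sock",S[:,:2].tolist())
for P in(U,L):
    d=P[1]-P[0];print(np.linalg.norm(d),np.degrees(np.arctan2(d[1],d[0])))
```

```text
285 [104, 102, 102, 104, 106, 95, 78, 68, 42, 41, 34, 74, 106, 107, 107, 106, 107, 108] [163, 160, 145, 139, 35, 46, 61, 62, 61, 61, 63, 62, 62, 63, 62, 60, 63, 61, 61, 69, 86, 98, 100, 103, 105, 105]
320 [106, 105, 102, 101, 105, 104, 96, 82, 67, 45, 40, 36, 73, 105, 107, 106, 106, 107] [148, 147, 147, 147, 141, 29, 38, 62, 62, 61, 62, 61, 63, 61, 64, 65, 62, 64, 61, 64, 64, 57, 98, 101, 106, 107]
355 [107, 106, 105, 103, 101, 103, 104, 99, 82, 71, 46, 39, 29, 57, 105, 106, 106, 106] [149, 148, 150, 149, 148, 144, 60, 40, 62, 61, 63, 62, 63, 62, 64, 65, 66, 62, 65, 63, 64, 65, 86, 100, 102, 105]
95 [147, 146, 154, 164, 163, 155, 123, 91, 98, 105, 106, 104, 108, 104, 105, 107] [111, 111, 111, 111, 111, 104, 99, 98, 97, 98, 98, 98, 98, 99, 100, 97, 88, 74, 111, 145, 144, 144, 144, 144]
110 [50, 53, 54, 53, 52, 52, 70, 92, 97, 105, 106, 105, 106, 106, 105, 105] [106, 106, 105, 101, 96, 94, 94, 94, 95, 95, 95, 94, 93, 93, 91, 83, 73, 111, 144, 144, 144, 142, 143, 142]
125 [50, 51, 53, 50, 51, 50, 64, 88, 96, 101, 103, 102, 103, 105, 104, 104] [105, 105, 103, 101, 93, 93, 93, 92, 93, 93, 93, 95, 93, 88, 86, 76, 113, 145, 146, 144, 145, 145, 144, 144]
235 [45, 45, 44, 45, 45, 49, 64, 82, 96, 103, 103, 105, 107, 105, 104, 106] [103, 103, 104, 104, 105, 103, 103, 98, 87, 104, 135, 157, 165, 164, 164, 163, 166, 166, 165, 164, 163, 163, 164, 163]
255 [194, 194, 193, 191, 190, 190, 168, 102, 94, 99, 102, 102, 102, 103, 103, 103] [102, 102, 103, 104, 103, 100, 93, 81, 163, 209, 208, 208, 207, 204, 202, 202, 199, 198, 199, 199, 181, 140, 141, 141]
U [[535.5, -243.0], [623.2, -244.9], [535.9, -200.5], [623.3, -202.6]] L [[533.3, -314.6], [619.6, -316.3], [531.1, -357.1], [618.3, -359.8]]
[[488.3, -193.8], [672.4, -199.2], [670.1, -364.9], [482.6, -361.7]] [ 578.35 -279.9    30.  ]
sock [[509.8, -220.6], [506.2, -336.1]]
87.72057911345551 -1.2411055185157627
86.31674229255881 -1.128507872318024
```

step_arm(
  linear=[
    [0.2,-0.05,0],
    [0.4,-0.1,0],
    [0.6,-0.15,0],
    [0.8,-0.2,0],
    [0.95,-0.237,0],
    [0.95,-0.237,0],
  ],
  turn=[0,0,0,0,0,0],
)

```text
time_s: 16.68
ee_pos: [504.4, -32.1, 286.0]
ee_rot: [179.9, -0.0, 90.3]
force: [0.6, -0.6, -0.9]
gripper_width: 91.1
gripper_force: 0.0
```

step_arm(
  linear=[
    [0.1,0,0],
    [0.185,0,0.1],
    [0.185,0,0.3],
    [0.185,0,0.45],
    [0.185,0,0.45],
  ],
  turn=[0,0,0,0,0],
)

```text
time_s: 17.3
ee_pos: [503.3, 19.8, 147.6]
ee_rot: [-179.6, 0.0, 90.0]
force: [-0.6, 0.9, 0.5]
gripper_width: 91.3
gripper_force: 0.0
```

Run:
```python
from h import *
s=env.state();print(s["time_s"],s["ee_pos"],s["ee_rot"],s["gripper_width"])
f=grab("wrist","w5");t=grab("scene","s5")
p=proj(t,[[505,22,45]])[0].astype(int)
a=cv2.resize(t["color"][p[1]-80:p[1]+80,p[0]-120:p[0]+120],(640,427)); cv2.imwrite("pics/s5c.png",a)
print(to_tool([505.5,21.8,50]))
```

```text
17.3 [503.32651268  19.82994654 147.63519317] [-1.79575854e+02  2.04723314e-02  9.00048334e+01] 91.33270398100542
[ 0.0062 -0.0042  0.3385]
```

View pics/s5c.png

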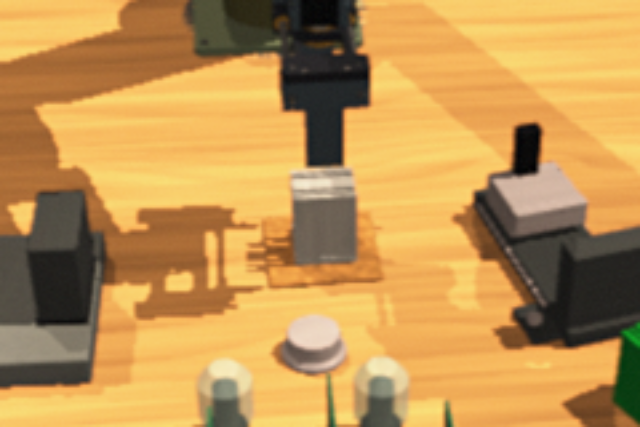

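The heatsink stands upright on the mat at crop (323,215), untouched, and the gripper is above it. The tubes and knob are in place. Taking it by its fin faces now.

step_arm(
  linear=[
    [0.003,-0.003,0.1],
    [0.003,-0.003,0.2],
    [0.003,-0.003,0.3],
    [0.003,-0.003,0.335],
    [0.003,-0.003,0.335],
  ],
  turn=[0,0,0,0,0],
)

```text
time_s: 18.02
ee_pos: [505.9, 21.1, 50.9]
ee_rot: [179.9, -0.0, 90.0]
force: [0.5, 0.3, 0.8]
gripper_width: 91.7
gripper_force: 0.0
```

step_arm(
  linear=[
    [0,0,0],
    [0,0,0],
    [0,0,0],
    [0,0,0],
    [0,0,0],
    [0,0,0],
    [0,0,0],
    [0,0,0],
  ],
  turn=[0,0,0,0,0,0,0,0],
  fingers=1,
  force=40,
)

```text
time_s: 19.02
ee_pos: [504.4, 21.2, 49.8]
ee_rot: [-180.0, -0.0, 90.0]
force: [-1.2, 0.5, 3.7]
gripper_width: 48.0
gripper_force: 40.0
```

step_arm(
  linear=[
    [0,0,-0.02],
    [0,0,-0.06],
    [0,0,-0.15],
    [0,0,-0.3],
    [0,0,-0.45],
    [-0.05,0,-0.52],
    [-0.1,0,-0.52],
    [-0.1,0,-0.52],
  ],
  turn=[0,0,0,0,0,0,0,0],
)

```text
time_s: 20.02
ee_pos: [503.7, -9.7, 204.7]
ee_rot: [-179.9, -0.0, 89.9]
force: [-0.6, 1.2, -5.1]
gripper_width: 47.7
gripper_force: 40.0
```

step_arm(
  linear=[
    [-0.12,0.035,0],
    [-0.25,0.075,0],
    [-0.38,0.115,0],
    [-0.51,0.155,0],
    [-0.64,0.19,0],
    [-0.76,0.23,0],
    [-0.85,0.255,0],
    [-0.89,0.265,0],
    [-0.905,0.2687,0],
    [-0.905,0.2687,0],
    [-0.905,0.2687,0],
  ],
  turn=[0,0,0,0,0.004,0.004,0.004,0.004,0.004,0.004,0.004],
)

```text
time_s: 21.4
ee_pos: [585.2, -279.2, 205.8]
ee_rot: [-180.0, -0.0, 88.6]
force: [-0.3, 0.4, -4.4]
gripper_width: 47.7
gripper_force: 40.0
```

Run:
```python
from h import *
f=grab("wrist","w6");s=env.state();print(s["time_s"],s["ee_pos"],s["ee_rot"],s["gripper_width"],s["force"])
t=grab("scene","s6")
cv2.imwrite("pics/w6c.png",f["color"])
print(to_tool([585,-280.4,75.5]))
```

```text
21.45 [ 585.20706365 -279.31084265  205.91862517] [ 1.79998902e+02 -2.66111737e-02  8.86132249e+01] 48.059523132311185 [ 0.3686281   0.68407783 -4.04579293]
[-0.0031 -0.0008  0.435 ]
```

View pics/w6c.png

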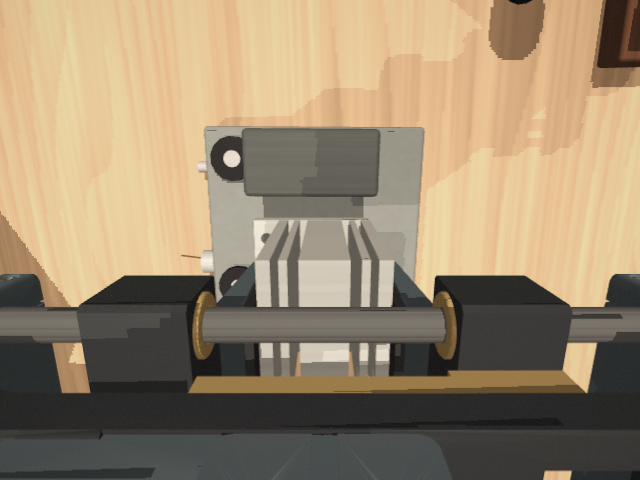

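The heatsink is held over the gap with its foot toward the front (left, near col 265). The +y cover's inner top edge is at row ~195 (cols 243–379), and the heatsink's +y bottom edge is at row ~219.

Run:
```python
from h import *
f=load("w6");g=cv2.cvtColor(f["color"],6).astype(int)
for x in (258,265,330,375): print(x,g[188:202,x].tolist(),g[212:226,x].tolist())
a=ray(f,[(246,195),(377,195),(243,160),(379,160)],114);print(np.round(a,1))
b=ray(f,[(255,219),(368,219)],161);print(np.round(b,1))
```

```text
258 [109, 107, 109, 110, 109, 98, 84, 79, 124, 172, 172, 171, 171, 172] [169, 170, 172, 173, 172, 166, 155, 162, 211, 229, 235, 234, 232, 232]
265 [109, 108, 110, 110, 110, 97, 86, 75, 85, 114, 114, 114, 114, 114] [114, 114, 114, 114, 115, 129, 155, 162, 208, 222, 227, 224, 209, 208]
330 [94, 93, 95, 94, 96, 87, 76, 65, 73, 114, 114, 114, 115, 113] [114, 114, 114, 114, 116, 127, 154, 149, 166, 155, 153, 153, 153, 155]
375 [85, 87, 89, 90, 88, 82, 69, 71, 130, 153, 153, 154, 153, 152] [171, 171, 170, 173, 173, 173, 174, 174, 173, 172, 170, 171, 170, 169]
[[ 535.4 -241.7  114. ]
 [ 622.3 -243.7  114. ]
 [ 535.1 -218.9  114. ]
 [ 623.4 -221.   114. ]]
[[ 549.2 -249.1  161. ]
 [ 611.1 -250.6  161. ]]
```

step_arm(
  linear=[
    [-0.003,-0.001,0.03],
    [-0.003,-0.001,0.08],
    [-0.003,-0.001,0.15],
    [-0.003,-0.001,0.22],
    [-0.003,-0.001,0.29],
    [-0.003,-0.001,0.35],
    [-0.003,-0.001,0.39],
    [-0.003,-0.001,0.41],
    [-0.003,-0.001,0.42],
    [-0.003,-0.001,0.427],
    [-0.003,-0.001,0.431],
    [-0.003,-0.001,0.434],
    [-0.003,-0.001,0.435],
    [-0.003,-0.001,0.435],
  ],
  turn=[0,0,0,0,0,0,0,0,0,0,0,0,0,0],
)

```text
time_s: 23.25
ee_pos: [585.0, -281.2, 75.3]
ee_rot: [180.0, -0.0, 88.6]
force: [-0.5, 0.8, -4.3]
gripper_width: 47.7
gripper_force: 40.0
```

step_arm(
  linear=[
    [0.002,0,0],
    [0.002,0,0.001],
    [0.002,0,0.002],
    [0.002,0,0.003],
    [0.002,0,0.003],
    [0.002,0,0.003],
  ],
  turn=[0,0,0,0,0,0],
)

```text
time_s: 24.0
ee_pos: [585.0, -280.6, 74.8]
ee_rot: [180.0, 0.0, 88.6]
force: [-0.8, 2.1, 0.7]
gripper_width: 47.7
gripper_force: 40.0
```

Weight is taken; releasing and rising.

step_arm(
  linear=[
    [0,0,0],
    [0,0,0],
    [0,0,0],
    [0,0,0],
    [0,0,0],
    [0,0,-0.04],
    [0,0,-0.12],
    [0,0,-0.3],
    [0,0,-0.5],
    [0,0,-0.7],
    [-0.1,0,-0.7],
    [-0.16,0,-0.7],
    [-0.16,0,-0.7],
  ],
  turn=[0,0,0,0,0,0,0,0,0,0,0,0,0],
  fingers=-1,
)

```text
time_s: 25.62
ee_pos: [583.2, -329.3, 283.1]
ee_rot: [-179.9, -0.1, 88.5]
force: [-0.2, -0.2, -0.2]
gripper_width: 91.3
gripper_force: 0.0
```

Run:
```python
from h import *
f=grab("wrist","w7");t=grab("scene","s7");print(env.state()["time_s"])
a=f["color"][60:300,200:460]; p=proj(t,[[500,0,50]])[0].astype(int)
b=t["color"][190:330,140:480]
a=cv2.resize(a,(433,400));b=cv2.resize(b,(800,330)); a=cv2.copyMakeBorder(a,0,0,0,367,0)[:270]
a=cv2.resize(f["color"][70:250,210:450],(360,270));o=np.zeros((600,800,3),np.uint8);o[:270,:360]=a;o[270:]=b
cv2.imwrite("pics/f7.png",o)
```

```text
25.725
```

View pics/f7.png

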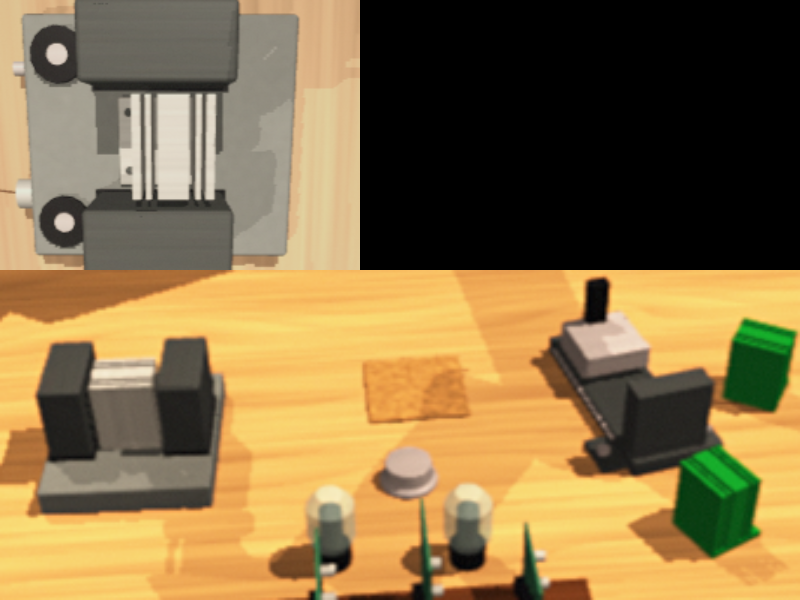

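The heatsink stands upright and square in the gap at crop (172,147), foot toward the sockets and clear of both covers. The jaw is still open, and the tubes and knob are undisturbed. Handing in.

```bash
python3 -c "
from workcell import env
print(env.job_done())"
```

```text
the job is handed in; nothing more can be done
None
```

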